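# Feel out the heavy side of a vibration drive's drum and hold it down

### The job

The closed drum on the service stand is the eccentric rotor of a sieve shaker: a heavy weight sits off-centre inside it and cannot be seen. Grip the drum over its rim and turn it by hand to feel which side is heavy, then bring the heavy side straight down and finish still gripping the drum over its rim and holding it still like that, so that its cover can be unscrewed without the weight swinging round. Leave the jar, beaker, spanner and screw tray where they are.

Things in the scene. Friction and masses are not known exactly. Their poses are not given: they have to be found in the camera images.
- drum_centre (a point): centre of the aluminium drum, a closed upright disc, 130 mm diameter, 36 mm wide, with flat, smooth, parallel faces (a hub boss, 40 mm diameter, stands 10 mm out of each face; rim holes, screws and plug are flush). It lies on the axle, 118 mm above the bench. Its y axis is the axle, always level; x and z turn with the drum, z pointing from the axle to the filler plug. It turns freely either way.
- filler_plug (a point): the small round brass filler plug (14 mm, flush), seen at the same place on both drum faces, 42 mm from the axle; the point is half-way through the drum's width. It shows how far the drum has turned; where the weight lies as seen from the plug is different each time.
- stand: the service stand, fixed to the bench: base plate 170 x 230 x 12 mm, origin under its centre, z up, y along the axle. Two grey cheeks, 100 mm wide, 12 mm thick, stand 85 mm either side of the drum's middle, leaving 61 mm beside each drum face; their tops are 152 mm above the bench, the drum's top 183 mm. The shaft is 18 mm thick, with a 38 mm coupling half on its +y end.
- grease_jar_centre (a point): centre of the closed grease jar, 60 mm diameter, 65 mm tall, beside the stand; not to be moved
- beaker_centre (a point): centre of the empty glass beaker, 70 mm diameter, 90 mm tall, beside the stand; not to be moved
- spanner: the open-ended spanner lying on the bench; not to be moved
- screw_tray: the open steel tray, 120 x 90 x 25 mm, with the spare screws; not to be moved
- axle (a point): the same point, fixed to the stand, its y axis along the axle. The greased bearings drag with about 0.30 N m either way, a little more than the most the hidden weight can pull (0.20 to 0.28 N m, when level with the axle): the drum stays wherever it is left, is stiff to turn while the weight is being raised and easy while it sinks.

How it is judged:
On the way:
1. the drum has been turned by hand at least 15 degrees from where it started (distance of filler_plug from where it was at the start of the episode above 0.011 m and contact force between the fingers and drum above 1 N), for 0.05 s.
At the end, for the whole second after the job is handed in: The hidden weight is within 20 degrees of straight below the axle, the drum is still, and the fingers grip it over the rim: contact force over 4 N and the grasp point within 75 mm of the drum's centre. The jar, beaker, spanner and tray are where they were (20 mm) (angle between hidden_weight's own z axis and vertical below 0.35 rad and angular speed of drum below 0.1 rad/s and contact force between the fingers and drum above 4 N and distance between the grasp point and drum_centre below 0.075 m and distance of each of grease_jar_centre, beaker_centre, spanner, screw_tray from where it was at the start of the episode below 0.02 m); the arm keeps its last pose, push and grip.
It fails at once if the grease jar is moved by more than 20 mm (distance of grease_jar_centre from where it was at the start of the episode above 0.02 m).
It fails at once if the beaker is moved by more than 20 mm (distance of beaker_centre from where it was at the start of the episode above 0.02 m).
It fails at once if the spanner is moved by more than 20 mm (distance of spanner from where it was at the start of the episode above 0.02 m).
It fails at once if the screw tray is moved by more than 20 mm (distance of screw_tray from where it was at the start of the episode above 0.02 m).
It also fails if it takes over 72 s, if anything falls off the work surface, if the arm or the gripper's body presses on something with over 40 N, if the wrist force passes 120 N, or if a joint passes its speed limit or range.

### The arm

A 6-joint arm with a two-finger parallel gripper is mounted at the origin on the work surface. World frame = base frame: x ahead of the robot, y to its left, z up, the work surface at z = 0. Lengths are in m, angles in rad, forces in N, time in s.
With the tool pointing down it reaches from about 0.3 to 0.775 m from the base axis. Payload 14.6 kg.
Tool frame: the origin (TCP) lies at the very end of the fingers, on their centre line; the grasp point (between the pads) lies 19 mm behind it; x points along the fingers, z is the direction in which the jaws open and shut, and the axes are right-handed (so a half turn about x gives the same grasp; the last joint's range is limited). The gripper opens to 94 mm and grips with 3 to 60 N. Pads are 16 mm wide; open, the fingers measure 119 mm over their backs; the gripper's body (75 mm by 177 mm) begins 78 mm behind the grasp point.
Start: joints at [-1.317, 0.3, 1.521, -0, 1.321, -0.067], TCP at [0.173, -0.522, 0.205] pointing down, gripper open.
Joint ranges: [-3.03, 3.03], [-0.79, 2.21], [0.23, 2.52], [-1.04, 4.18], [0, 3.07], [-2.55, 2.55]. Speed limits (rad/s): [2.22, 2.22, 2.57, 3.14, 3.14, 3.14].

### API

Orientations are given as [roll, pitch, yaw] about the fixed x, y, z axes, in that order (R = Rz(yaw) Ry(pitch) Rx(roll)).
In Python, from station import ctrl gives the robot as it stands. The module is installed in compiled form; this text tells all that it offers.
- The arm moves only by the tool servo_tool, never from a script. Its argument "motion" is one flat list of numbers, 4 for each row, row after row: the shift along the tool's x, y, z in mm, then the turn about the tool's x in degrees. In form: [dx, dy, dz, roll, dx, dy, dz, roll, ...]. A call has 1 to 20 rows; each row is the pose to reach, as a shift and turn from the pose commanded when the call began, along the tool's axes at that moment; what a row does not reach only later rows make up. A row lasts 1/8 s, in which the tool goes at most 62.5 mm and 10.7 degrees, less where a joint would pass 70% of its speed; a pose out of reach is approached as far as the arm can. A call with a gripper value outside its range is refused whole. "gripper" is the opening, from 0 (shut) to 1 (fully open), set as the call begins (left out, the last holds). The fingers move at their own pace and stop on an object; "force" is the grip in N (left out, the last holds). Time passes only in rows, so rows that repeat a pose let the fingers close. It gives the time, the measured TCP pose, the force and the opening at its end, in the units of the state.
- ctrl.get_obs(): the state, without advancing time (a new reading comes with each control period).
- ctrl.camera(name): name is "side" or "top" or "wrist"; returns a dict with "color" (420x560x3 uint8, red, green, blue), "z_map" (420x560 float32, m along the optical axis (not along the pixel's ray), 0 where there is no reading), "fx", "fy", "cx", "cy" (pixels), "rvec" (rotation vector, rad) and "tvec" (3), from world to camera coordinates, as OpenCV has them. Camera axes: x right, y down, z forward; pixel columns grow to the right and rows downward; lengths in m; the calibration is good to about 2 mm. The wrist camera is an equidistant fisheye: a pixel r from the principal point sees the ray r / f radians off the axis. A picture is of the moment at which its call begins.
- ctrl.hand_in(): hands the job in, once; it reports no verdict.
The state is a dict: "time_s": time; "qpos": joint angles; "joint_vel": joint speeds; "tau": joint torques, N m; "ee_pos": TCP position; "eef_rot": TCP orientation; "force": force on the tool from outside, world axes, zero at the start; "moment": the same for the moment, N m; "grip_width": finger opening in m.
Only numpy, scipy, OpenCV 4.12 (cv2) and the standard library are available. Lean on these libraries where they do the work, as an engineer would, in place of code of your own. Each camera call takes 0.05 s, during which the arm holds its last target.

## Working session

There is one attempt and no reset: what is moved stays moved. The work goes in short steps, Python scripts to look and compute and a tool call to move; the robot and the scene stay as the last step left them, time stands still between calls to the robot, and variables do not carry over. Pictures are saved under pics/ and viewed, and the job is handed in when it is done.

Besides the shell and the picture viewer there is one more tool, called after "Request:" as name(argument=value, ...) on one line, values as JSON. servo_tool: Moves the arm, as the interface text tells. Its arguments: {"type":"object","properties":{"motion":{"type":"array","items":{"type":"number"}},"gripper":{"type":"number"},"force":{"type":"number"}},"required":["motion"]}

```bash
mkdir -p pics
python3 - <<'E'
from station import ctrl
import cv2
o=ctrl.get_obs()
for k,v in o.items(): print(k,v)
for n in ["side","top","wrist"]:
    c=ctrl.camera(n); cv2.imwrite(f"pics/{n}0.png",c["color"][:,:,::-1])
    print(n,c["fx"],c["fy"],c["cx"],c["cy"],c["rvec"],c["tvec"])
    import pickle; pickle.dump(c,open(f"{n}0.pkl","wb"))
E
```

```text
time_s 0.0
qpos [-1.31663450e+00  3.00501581e-01  1.52161071e+00 -9.97727410e-06
  1.32068649e+00 -6.65664899e-02]
joint_vel [-1.30029137e-04 -1.12392738e-04  1.26971627e-03  3.06268487e-04
  1.18246048e-04 -7.81161268e-05]
tau [ 4.30283990e-05 -5.31807482e+01 -3.52731550e+01  7.08829123e-02
  2.44949665e-02 -1.29725327e-04]
ee_pos [ 0.17333531 -0.52168479  0.20485708]
eef_rot [3.08303833 1.56959017 1.8329728 ]
force [ 0.09275258  0.74584896 -0.68161119]
moment [-0.04011424 -0.04890662  0.01205571]
grip_width 0.09436173137392646
side 483.88965690831867 483.88965690831867 277.508307781616 207.25551635642674 [ 2.31852066 -0.40385651  0.17759241] [-0.55260898  0.25179567  0.9599807 ]
top 479.49074433592875 479.49074433592875 275.60147019190435 209.16154671830495 [ 2.11986091 -2.1715828   0.18713723] [0.03193637 0.58644162 1.20354626]
wrist 325.19226210127806 325.19226210127806 281.23684386010575 209.624709130629 [-2.37425984  1.71138983  0.22113385] [-0.55019086 -0.02663351  0.390134  ]
```

View pics/side0.png

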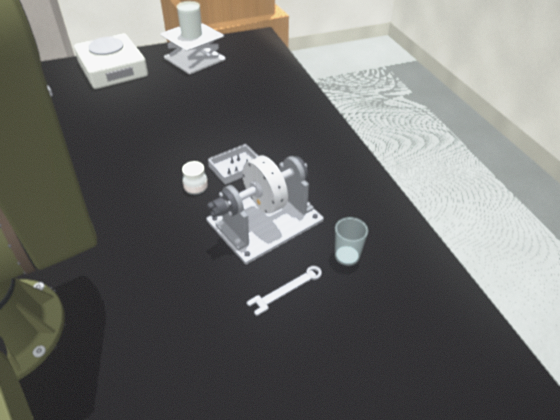

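View pics/top0.png

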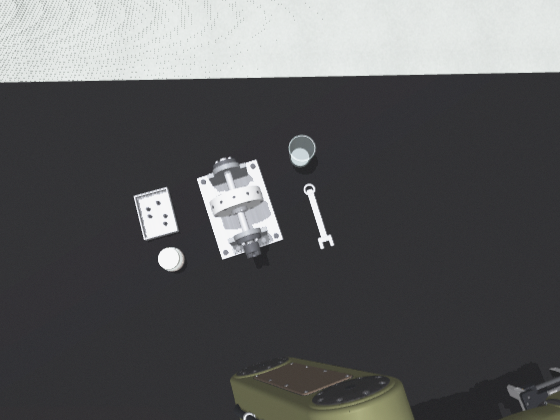

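View pics/wrist0.png

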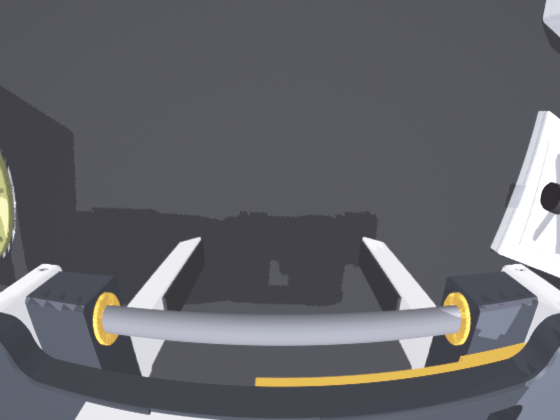

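```bash
cat > h.py <<'E'
import numpy as np,cv2
from scipy.spatial.transform import Rotation as R
def Rt(c): return cv2.Rodrigues(np.array(c["rvec"],float))[0],np.array(c["tvec"],float)
def ray(c,u,v):
    r,t=Rt(c); d=r.T@np.array([(u-c["cx"])/c["fx"],(v-c["cy"])/c["fy"],1.]); return -r.T@t,d
def onz(c,u,v,z):
    o,d=ray(c,u,v); return o+d*(z-o[2])/d[2]
def onplane(c,u,v,p,n):
    o,d=ray(c,u,v); return o+d*(np.dot(p-o,n)/np.dot(d,n))
def proj(c,P):
    r,t=Rt(c); q=r@np.asarray(P)+t; return np.array([c["fx"]*q[0]/q[2]+c["cx"],c["fy"]*q[1]/q[2]+c["cy"]])
def cloud(c):
    r,t=Rt(c); z=c["z_map"]; v,u=np.mgrid[:z.shape[0],:z.shape[1]]
    P=np.stack([(u-c["cx"])/c["fx"]*z,(v-c["cy"])/c["fy"]*z,z],-1); return (P-t)@r
E
python3 - <<'E'
from h import *; import pickle
c=pickle.load(open("top0.pkl","rb")); s=pickle.load(open("side0.pkl","rb"))
cs=[onz(c,*p,0.012) for p in [(198,178),(257,160),(282,240),(222,259)]]
print(np.round(cs,3)); print([np.linalg.norm(cs[i]-cs[i-1]).round(3) for i in range(4)],np.mean(cs,0))
for n,i in (("top",c),("side",s)):
    P=cloud(i); z=P[...,2]; 
    v,u=np.nonzero((z>0.165)&(z<0.2)&(i["z_map"]>0)&(P[...,0]>.3)&(P[...,0]<.8))
    Q=P[v,u]; print(n,len(Q),Q.min(0),Q.max(0),Q.mean(0))
for n,i,(x0,y0,x1,y1) in (("t",c,(120,120,345,280)),("s",s,(170,130,380,320))):
    cv2.imwrite(f"pics/{n}crop.png",cv2.resize(i["color"][y0:y1,x0:x1,::-1],None,fx=3.5 if n=="t" else 3,fy=3.5 if n=="t" else 3,interpolation=cv2.INTER_CUBIC))
E
```

```text
[[0.683 0.225 0.012]
 [0.729 0.064 0.012]
 [0.509 0.002 0.012]
 [0.463 0.162 0.012]]
[np.float64(0.228), np.float64(0.167), np.float64(0.229), np.float64(0.166)] [0.59603591 0.11323974 0.012     ]
top 602 [0.56675849 0.06788798 0.16502855] [0.62477225 0.16224263 0.18749872] [0.59531711 0.11480993 0.17672783]
side 910 [0.56711673 0.06735585 0.16503319] [0.65681558 1.02035024 0.19880308] [0.60432585 0.45028887 0.18097613]
```

View pics/tcrop.png

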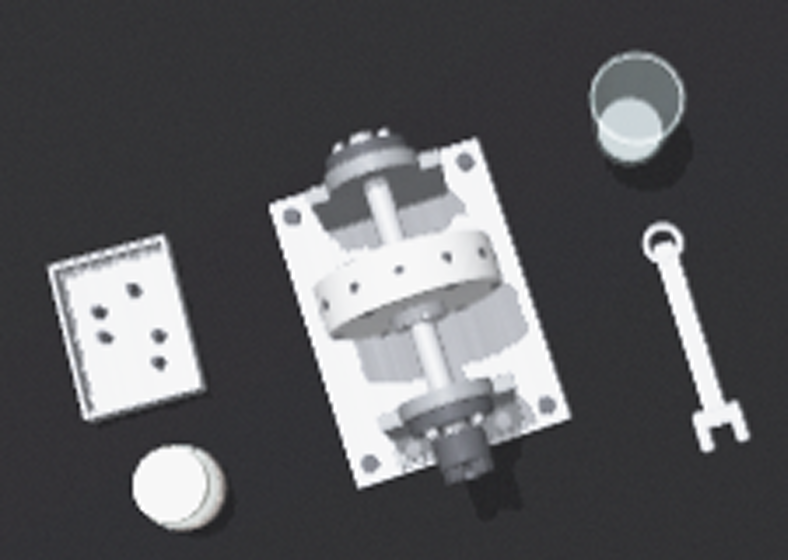

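View pics/scrop.png

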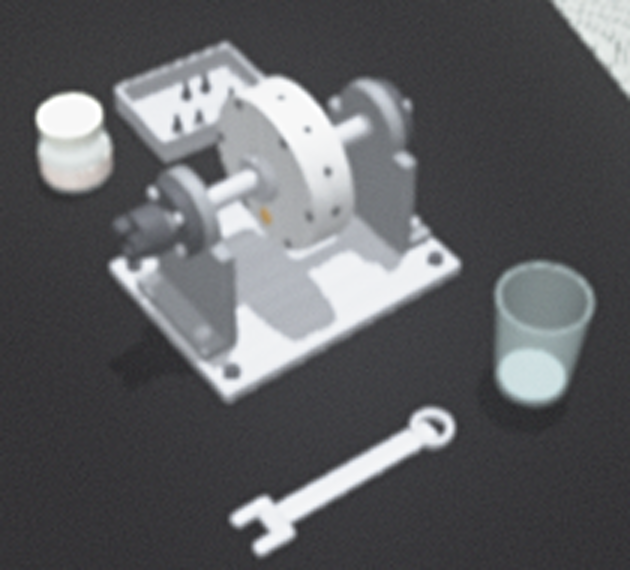

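```bash
cat >> h.py <<'E'
C=np.array([0.596,0.1138,0.118]); 
Y=np.array([-0.220,-0.063,0]);Y/=np.linalg.norm(Y); Z=np.array([0,0,1.]); X=np.cross(Y,Z)
def plug(c,name=None):
    im=c["color"].astype(int); hsv=cv2.cvtColor(c["color"],cv2.COLOR_RGB2HSV)
    m=((hsv[...,0]>10)&(hsv[...,0]<32)&(hsv[...,1]>60)&(hsv[...,2]>60)).astype(np.uint8)
    n,l,st,ce=cv2.connectedComponentsWithStats(m)
    out=[]
    for i in range(1,n):
        if st[i,4]<4: continue
        for sgn in (1,-1):
            p=onplane(c,*ce[i],C+sgn*0.018*Y,Y)-C
            r=np.hypot(p@X,p@Z)
            if abs(r-.042)<.015: out.append((ce[i].round(1).tolist(),int(st[i,4]),sgn,round(r,4),round(float(np.degrees(np.arctan2(p@X,p@Z))),1)))
    return out
E
python3 - <<'E'
from h import *; import pickle
c=pickle.load(open("top0.pkl","rb")); s=pickle.load(open("side0.pkl","rb"))
print("side",plug(s));print("top",plug(c)); print("XY",X,Y)
for n,q,z in (("jar",(171,258),.065),("beakertop",(302,149),.09),("tray",(156,213),.012),("sp1",(309,189),0),("sp2",(325,242),0)): print(n,onz(c,*q,z).round(3))
from station import ctrl
o=ctrl.get_obs(); r=R.from_euler("xyz",o["eef_rot"]).as_matrix(); print(r.round(3))
tgt=C+Z*0.11; print("delta tool",r.T@(tgt-o["ee_pos"])*1000)
a=np.degrees(np.arctan2(r[1,2],r[0,2]));print("z yaw",a, "axle yaw",np.degrees(np.arctan2(Y[1],Y[0])))
print(proj(s,C),proj(s,C+.018*Y))
E
```

```text
side [([258.0, 201.5], 10, 1, np.float64(0.0374), 179.8)]
top []
XY [-0.27529822  0.96135888  0.        ] [-0.96135888 -0.27529822  0.        ]
jar [0.466 0.285 0.065]
beakertop [ 0.735 -0.053  0.09 ]
tray [0.59  0.336 0.012]
sp1 [ 0.648 -0.075  0.   ]
sp2 [ 0.502 -0.113  0.   ]
[[-0.     0.949  0.315]
 [ 0.001  0.315 -0.949]
 [-1.     0.    -0.001]]
delta tool [ -22.54964987  601.47712445 -469.88128969]
z yaw -71.618602953604 axle yaw -164.02021287900988
[264.20305375 186.48173835] [257.65519556 189.58047825]
```

Request:
servo_tool(motion=[-10,10,-8,-2,-25,40,-31,-6,-40,80,-63,-12,-45,120,-94,-18,-45,161,-126,-24,-45,201,-157,-30,-45,241,-188,-36,-45,281,-219,-42,-45,321,-251,-48,-45,361,-282,-54,-45,401,-313,-60,-45,441,-345,-66,-45,481,-376,-72,-45,521,-407,-78,-45,556,-434,-83,-45,585,-457,-86,-45,598,-467,-87.5,-45,601,-470,-87.6,-45,601,-470,-87.6,-45,601,-470,-87.6], gripper=1)

```text
time_s: 2.65
ee_pos: [0.5953, 0.1127, 0.2508]
eef_rot: [-0.372, 1.57, -0.094]
force: [0.1, 0.2, -0.3]
grip_width: 0.0943
```

```bash
cat > look.py <<'E'
from h import *; import sys
from station import ctrl
def state():
    o=ctrl.get_obs(); r=R.from_euler("xyz",o["eef_rot"]).as_matrix()
    p=o["ee_pos"]-r[:,0]*0.019-C
    print("t",round(o["time_s"],2),"tcp",np.round(o["ee_pos"],4),"grasp rel X,Y,Z mm",np.round([p@X*1e3,p@Y*1e3,p@Z*1e3],1),"ang",np.degrees(np.arctan2(p@X,p@Z)).round(1),"F XYZ",np.round([o["force"]@X,o["force"]@Y,o["force"]@Z],2),"M",np.round([o["moment"]@X,o["moment"]@Y,o["moment"]@Z],3),"w",round(o["grip_width"],4),"toolz.yaw",np.degrees(np.arctan2(r[1,2],r[0,2])).round(2),"axes y·X",(r[:,1]@X).round(3),"tilt",r[2,0].round(4))
    return o,r
if __name__=="__main__":
    o,r=state(); print(np.round(o["qpos"],2))
    for n in sys.argv[2:]:
        c=ctrl.camera(n); cv2.imwrite(f"pics/{n}{sys.argv[1]}.png",c["color"][:,:,::-1])
        if n!="wrist": print(n,plug(c))
E
python3 look.py 1 wrist top side
```

```text
t 2.65 tcp [0.5953 0.1127 0.2508] grasp rel X,Y,Z mm [ -0.9   1.  151.8] ang -0.3 F XYZ [ 0.16 -0.17 -0.26] M [-0.089  0.048 -0.016] w 0.0943 toolz.yaw 15.91 axes y·X 1.0 tilt -1.0
[ 0.13  0.4   1.28 -0.    1.46 -0.15]
top []
side [([258.0, 201.5], 10, 1, np.float64(0.0374), 179.8)]
```

View pics/wrist1.png

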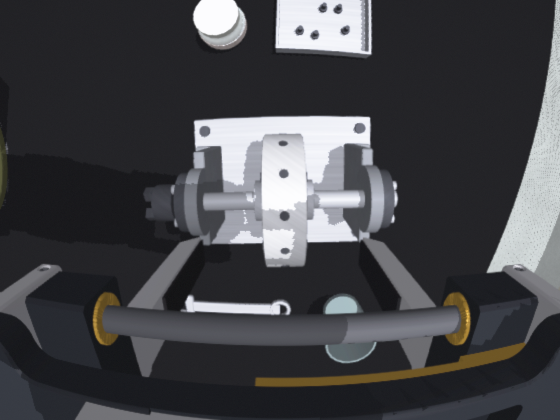

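View pics/side1.png

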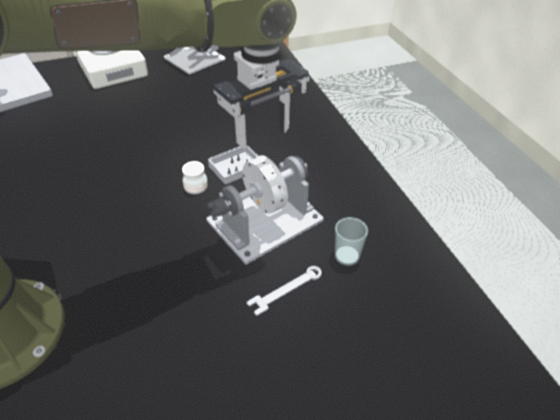

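Request:
servo_tool(motion=[15,1,1,0,35,1,1,0,55,1,1,0,72,1,1,0,86,1,1,0,95,1,1,0,98,1,1,0,98,1,1,0,98,1,1,0])

```text
time_s: 3.92
ee_pos: [0.5965, 0.1149, 0.153]
eef_rot: [-0.122, 1.57, 0.157]
force: [-0.2, 0.3, 0.5]
grip_width: 0.0939
```

Request:
servo_tool(motion=[0,0,0,0,0,0,0,0,0,0,0,0,0,0,0,0,0,0,0,0,0,0,0,0], gripper=0, force=40)

```text
time_s: 4.68
ee_pos: [0.5963, 0.1149, 0.1524]
eef_rot: [-0.094, 1.571, 0.185]
force: [14.3, 3.1, -1.9]
grip_width: 0.0374
```

```bash
python3 look.py 2 side
```

```text
t 4.67 tcp [0.5963 0.1149 0.1524] grasp rel X,Y,Z mm [ 0.9 -0.6 53.4] ang 1.0 F XYZ [ -0.96 -14.59  -1.92] M [-3.049  0.063  0.083] w 0.0374 toolz.yaw 15.98 axes y·X 1.0 tilt -1.0
[ 0.13  0.47  1.41  0.    1.26 -0.15]
side [([258.0, 201.5], 10, 1, np.float64(0.0374), 179.8)]
```

Request:
servo_tool(motion=[0,0,1,0,0,0,1,0])

```text
time_s: 4.97
ee_pos: [0.5971, 0.1151, 0.1525]
eef_rot: [-2.959, 1.57, -2.68]
force: [-1.3, -0.0, 1.0]
grip_width: 0.0358
```

```bash
cat > feel.py <<'E'
from look import *; import json
o,r=state()
g=o["ee_pos"]-r[:,0]*0.019; s=g+0.209*Z
T=-(np.array(o["moment"])+np.cross(s-C,np.array(o["force"])))@Y
p=g-C; th=np.degrees(np.arctan2(p@X,p@Z)); v=np.abs(o["joint_vel"]).max()
print("T on drum %.3f  r*F only %.3f vmax %.3f r %.1f"%(T,-np.cross(p,o["force"])@Y,v,1e3*np.hypot(p@X,p@Z)))
open("feel.txt","a").write(json.dumps([o["time_s"],th,T,-float(np.cross(p,o["force"])@Y),v])+"\n")
E
python3 feel.py
```

```text
t 4.97 tcp [0.5971 0.1151 0.1525] grasp rel X,Y,Z mm [ 0.9 -1.4 53.5] ang 1.0 F XYZ [0.33 1.28 0.98] M [0.213 0.124 0.375] w 0.0358 toolz.yaw 15.99 axes y·X 1.0 tilt -1.0
T on drum -0.210  r*F only -0.017 vmax 0.003 r 53.5
```

Request:
servo_tool(motion=[0.3,5.6,0,0,1.2,11.2,0,0])

```text
time_s: 5.22
ee_pos: [0.5945, 0.1238, 0.1518]
eef_rot: [-1.596, 1.567, -1.318]
force: [-2.4, -14.7, 6.2]
grip_width: 0.0359
```

```bash
python3 feel.py
```

```text
t 5.22 tcp [0.5945 0.1238 0.1518] grasp rel X,Y,Z mm [10.1 -1.3 52.8] ang 10.8 F XYZ [-13.48   6.37   6.18] M [1.038 3.1   0.396] w 0.0359 toolz.yaw 15.94 axes y·X 1.0 tilt -1.0
T on drum 0.492  r*F only 0.775 vmax 0.074 r 53.8
```

Request:
servo_tool(motion=[1.4,5.5,0,0,3.5,10.8,0,0])

```text
time_s: 5.48
ee_pos: [0.5912, 0.1346, 0.1491]
eef_rot: [-1.662, 1.568, -1.384]
force: [-9.0, -11.0, 15.5]
grip_width: 0.036
```

```bash
python3 feel.py
```

```text
t 5.47 tcp [0.5912 0.1346 0.1491] grasp rel X,Y,Z mm [21.4 -1.1 50.1] ang 23.1 F XYZ [-8.08 11.72 15.46] M [2.057 2.234 0.426] w 0.036 toolz.yaw 15.95 axes y·X 1.0 tilt -1.0
T on drum 0.190  r*F only 0.735 vmax 0.072 r 54.5
```

Request:
servo_tool(motion=[2.5,5.0,0,0,5.6,9.7,0,0])

```text
time_s: 5.72
ee_pos: [0.5881, 0.1448, 0.1439]
eef_rot: [-1.887, 1.569, -1.608]
force: [-13.8, -7.3, 18.7]
grip_width: 0.0355
```

```bash
python3 feel.py
```

```text
t 5.72 tcp [0.5881 0.1448 0.1439] grasp rel X,Y,Z mm [32.  -0.9 44.9] ang 35.5 F XYZ [-3.18 15.27 18.67] M [2.689 1.179 0.311] w 0.0355 toolz.yaw 15.98 axes y·X 1.0 tilt -1.0
T on drum 0.226  r*F only 0.740 vmax 0.066 r 55.2
```

Request:
servo_tool(motion=[3.6,4.4,0,0,7.6,8.4,0,0])

```text
time_s: 5.98
ee_pos: [0.5854, 0.1536, 0.1362]
eef_rot: [-2.614, 1.57, -2.335]
force: [-16.1, -3.8, 18.7]
grip_width: 0.0357
```

```bash
python3 feel.py; python3 look.py 3 side
```

```text
t 5.97 tcp [0.5854 0.1536 0.1362] grasp rel X,Y,Z mm [41.2 -0.8 37.2] ang 47.9 F XYZ [ 0.77 16.56 18.73] M [2.804 0.526 0.344] w 0.0357 toolz.yaw 16.01 axes y·X 1.0 tilt -1.0
T on drum 0.054  r*F only 0.742 vmax 0.066 r 55.5
t 5.97 tcp [0.5854 0.1536 0.1362] grasp rel X,Y,Z mm [41.2 -0.8 37.2] ang 47.9 F XYZ [ 0.77 16.56 18.73] M [2.804 0.526 0.344] w 0.0357 toolz.yaw 16.01 axes y·X 1.0 tilt -1.0
[ 0.2   0.48  1.43 -0.    1.23 -0.08]
side [([263.9, 204.9], 14, 1, np.float64(0.0379), -141.0)]
```

Request:
servo_tool(motion=[4.4,3.6,-0.5,0,9.1,6.7,-0.8,0], force=20)

```text
time_s: 6.28
ee_pos: [0.5834, 0.1601, 0.1264]
eef_rot: [-0.248, 1.57, 0.031]
force: [-5.5, -0.8, 9.0]
grip_width: 0.0362
```

```bash
python3 feel.py
```

```text
t 6.28 tcp [0.5834 0.1601 0.1264] grasp rel X,Y,Z mm [48.  -0.6 27.4] ang 60.3 F XYZ [0.69 5.5  8.99] M [0.863 0.264 0.283] w 0.0362 toolz.yaw 16.0 axes y·X 1.0 tilt -1.0
T on drum 0.004  r*F only 0.413 vmax 0.085 r 55.3
```

Request:
servo_tool(motion=[5.0,2.5,0,0,10.3,4.6,0,0])

```text
time_s: 6.52
ee_pos: [0.582, 0.1647, 0.1159]
eef_rot: [1.868, 1.571, 2.147]
force: [-6.2, 0.5, 8.8]
grip_width: 0.036
```

```bash
python3 feel.py; python3 look.py 4 side
```

```text
t 6.53 tcp [0.582  0.1647 0.1159] grasp rel X,Y,Z mm [52.8 -0.5 16.9] ang 72.3 F XYZ [2.16 5.83 8.79] M [1.097 0.035 0.201] w 0.036 toolz.yaw 16.0 axes y·X 1.0 tilt -1.0
T on drum -0.059  r*F only 0.427 vmax 0.084 r 55.4
t 6.53 tcp [0.582  0.1647 0.1159] grasp rel X,Y,Z mm [52.8 -0.5 16.9] ang 72.3 F XYZ [2.16 5.83 8.79] M [1.097 0.035 0.201] w 0.036 toolz.yaw 16.0 axes y·X 1.0 tilt -1.0
[ 0.22  0.5   1.45  0.    1.18 -0.06]
side [([266.5, 204.0], 14, 1, np.float64(0.039), -117.7)]
```

Request:
servo_tool(motion=[5.5,1.4,0,0,11.1,2.3,0,0])

```text
time_s: 6.82
ee_pos: [0.5812, 0.1671, 0.1047]
eef_rot: [1.987, 1.57, 2.267]
force: [-7.4, 2.5, 8.5]
grip_width: 0.0356
```

```bash
python3 feel.py; python3 look.py 5 side
python3 - <<'E'
import cv2
a=cv2.imread("pics/side5.png")[130:260,180:350]; cv2.imwrite("pics/s5c.png",cv2.resize(a,None,fx=4,fy=4,interpolation=cv2.INTER_CUBIC))
E
```

```text
t 6.83 tcp [0.5812 0.1671 0.1047] grasp rel X,Y,Z mm [55.3 -0.5  5.7] ang 84.1 F XYZ [4.44 6.4  8.46] M [ 1.187 -0.222  0.283] w 0.0356 toolz.yaw 16.01 axes y·X 1.0 tilt -1.0
T on drum -0.264  r*F only 0.442 vmax 0.089 r 55.6
t 6.83 tcp [0.5812 0.1671 0.1047] grasp rel X,Y,Z mm [55.3 -0.5  5.7] ang 84.1 F XYZ [4.44 6.4  8.46] M [ 1.187 -0.222  0.283] w 0.0356 toolz.yaw 16.01 axes y·X 1.0 tilt -1.0
[ 0.22  0.52  1.46  0.    1.16 -0.06]
side [([267.4, 202.7], 14, 1, np.float64(0.0399), -106.3)]
```

View pics/s5c.png

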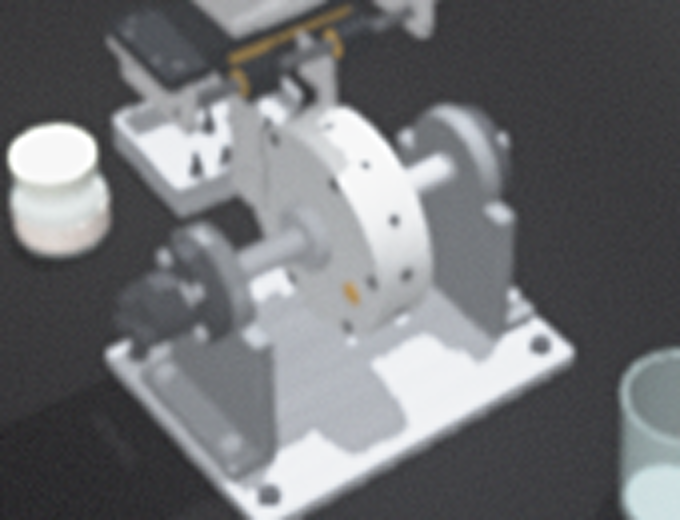

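Request:
servo_tool(motion=[-5.6,-0.9,-0.3,0,-11.1,-2.3,-0.5,0])

```text
time_s: 7.12
ee_pos: [0.582, 0.1642, 0.1136]
eef_rot: [2.112, 1.571, 2.39]
force: [14.0, 1.4, -19.4]
grip_width: 0.0356
```

```bash
python3 feel.py
```

```text
t 7.12 tcp [0.582  0.1642 0.1136] grasp rel X,Y,Z mm [52.3 -0.4 14.6] ang 74.4 F XYZ [ -2.54 -13.79 -19.37] M [-2.229  0.074  0.211] w 0.0356 toolz.yaw 15.97 axes y·X 1.0 tilt -1.0
T on drum -0.520  r*F only -0.977 vmax 0.080 r 54.3
```

Request:
servo_tool(motion=[-5.3,-2.1,0,0,-10.3,-4.6,0,0])

```text
time_s: 7.38
ee_pos: [0.5833, 0.1598, 0.1238]
eef_rot: [1.733, 1.57, 2.012]
force: [14.3, 3.2, -19.3]
grip_width: 0.0361
```

```bash
python3 feel.py; python3 look.py 6 side
```

```text
t 7.38 tcp [0.5833 0.1598 0.1238] grasp rel X,Y,Z mm [47.7 -0.5 24.8] ang 62.5 F XYZ [ -0.87 -14.6  -19.35] M [-2.297 -0.151  0.226] w 0.0361 toolz.yaw 15.96 axes y·X 1.0 tilt -1.0
T on drum -0.569  r*F only -0.902 vmax 0.077 r 53.8
t 7.38 tcp [0.5833 0.1598 0.1238] grasp rel X,Y,Z mm [47.7 -0.5 24.8] ang 62.5 F XYZ [ -0.87 -14.6  -19.35] M [-2.297 -0.151  0.226] w 0.0361 toolz.yaw 15.96 axes y·X 1.0 tilt -1.0
[ 0.21  0.49  1.45  0.    1.2  -0.07]
side [([266.1, 204.4], 11, 1, np.float64(0.0388), -122.0)]
```

Request:
servo_tool(motion=[-4.7,-3.1,0,0,-9.1,-6.7,0,0])

```text
time_s: 7.68
ee_pos: [0.5852, 0.1537, 0.1328]
eef_rot: [1.412, 1.57, 1.691]
force: [13.7, 5.3, -19.1]
grip_width: 0.0359
```

```bash
python3 feel.py
```

```text
t 7.67 tcp [0.5852 0.1537 0.1328] grasp rel X,Y,Z mm [41.3 -0.6 33.8] ang 50.7 F XYZ [  1.33 -14.62 -19.09] M [-2.461 -0.48   0.206] w 0.0359 toolz.yaw 15.97 axes y·X 1.0 tilt -1.0
T on drum -0.631  r*F only -0.833 vmax 0.068 r 53.4
```

Request:
servo_tool(motion=[4.4,3.6,0,0,9.1,6.7,0,0,14.1,9.2,0,0,19.4,11.3,0,0,24.9,12.7,0,0,30.5,13.6,0,0])

```text
time_s: 8.43
ee_pos: [0.5812, 0.1672, 0.105]
eef_rot: [0.432, 1.569, 0.711]
force: [-3.8, 3.7, 9.1]
grip_width: 0.0358
```

```bash
python3 feel.py;python3 look.py 7 side
```

```text
t 8.43 tcp [0.5812 0.1672 0.105 ] grasp rel X,Y,Z mm [55.4 -0.5  6. ] ang 83.8 F XYZ [4.61 2.61 9.07] M [ 0.618 -0.211  0.335] w 0.0358 toolz.yaw 16.01 axes y·X 1.0 tilt -1.0
T on drum -0.277  r*F only 0.475 vmax 0.088 r 55.7
t 8.43 tcp [0.5812 0.1672 0.105 ] grasp rel X,Y,Z mm [55.4 -0.5  6. ] ang 83.8 F XYZ [4.61 2.61 9.07] M [ 0.618 -0.211  0.335] w 0.0358 toolz.yaw 16.01 axes y·X 1.0 tilt -1.0
[ 0.22  0.51  1.46  0.    1.16 -0.06]
side [([267.8, 202.0], 13, 1, np.float64(0.0404), -101.3)]
```

Request:
servo_tool(motion=[0,0,0,0,0,0,0,0,0,0,0,0], gripper=0.8)

```text
time_s: 8.85
ee_pos: [0.5811, 0.1663, 0.104]
eef_rot: [2.994, 1.571, -3.01]
force: [-0.5, -1.0, 0.2]
grip_width: 0.0625
```

```bash
python3 feel.py;python3 look.py 8 side
```

```text
t 8.85 tcp [0.5811 0.1663 0.104 ] grasp rel X,Y,Z mm [54.5 -0.2  5. ] ang 84.8 F XYZ [-0.78  0.78  0.22] M [-0.115 -0.001 -0.   ] w 0.0625 toolz.yaw 15.96 axes y·X 1.0 tilt -1.0
T on drum 0.179  r*F only 0.016 vmax 0.001 r 54.8
t 8.85 tcp [0.5811 0.1663 0.104 ] grasp rel X,Y,Z mm [54.5 -0.2  5. ] ang 84.8 F XYZ [-0.78  0.78  0.22] M [-0.115 -0.001 -0.   ] w 0.0625 toolz.yaw 15.96 axes y·X 1.0 tilt -1.0
[ 0.22  0.52  1.46  0.    1.16 -0.06]
side [([267.9, 201.9], 14, 1, np.float64(0.0407), -100.5)]
```

Request:
servo_tool(motion=[0,0,0,0,-19,-4,0,0,-44,-24,0,0,-49,-54,0,0,-41,-82,0,0,-27,-98,0,0,-21,-101,0,0,-21,-101,0,0,-21,-101,0,0])

```text
time_s: 10.02
ee_pos: [0.609, 0.0701, 0.1254]
eef_rot: [-0.088, 1.57, 0.191]
force: [0.2, -0.1, 1.0]
grip_width: 0.0752
```

Request:
servo_tool(motion=[0,0,0,0,0,0,0,0,0,0,0,0,0,0,0,0,0,0,0,0], gripper=0, force=20)

```text
time_s: 10.65
ee_pos: [0.6109, 0.07, 0.1257]
eef_rot: [-0.054, 1.565, 0.226]
force: [14.8, 6.0, -3.2]
grip_width: 0.0358
```

```bash
python3 feel.py;python3 look.py 9 side top
```

```text
t 10.65 tcp [0.6109 0.07   0.1257] grasp rel X,Y,Z mm [-46.2  -2.1  26.7] ang -60.0 F XYZ [  1.66 -15.86  -3.16] M [-2.635  0.074  0.222] w 0.0358 toolz.yaw 16.0 axes y·X 1.0 tilt -1.0
T on drum -0.319  r*F only 0.102 vmax 0.003 r 53.3
t 10.65 tcp [0.6109 0.07   0.1257] grasp rel X,Y,Z mm [-46.2  -2.1  26.7] ang -60.0 F XYZ [  1.66 -15.86  -3.16] M [-2.635  0.074  0.222] w 0.0358 toolz.yaw 16.0 axes y·X 1.0 tilt -1.0
[ 0.05  0.51  1.42  0.    1.21 -0.23]
side [([267.4, 167.0], 24, -1, np.float64(0.0421), 17.0), ([267.9, 201.9], 14, 1, np.float64(0.0407), -100.5)]
top []
```

View pics/side9.png

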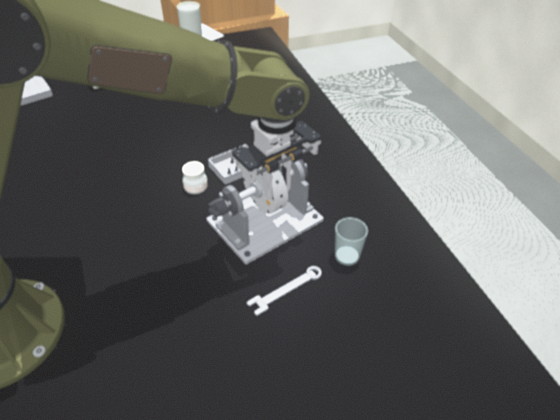

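Request:
servo_tool(motion=[-4.7,3.1,0.5,0,-9.1,6.7,1,0])

```text
time_s: 11.0
ee_pos: [0.6089, 0.0763, 0.1339]
eef_rot: [-0.202, 1.569, 0.078]
force: [8.6, 1.8, -7.6]
grip_width: 0.036
```

```bash
python3 feel.py
```

```text
t 11.0 tcp [0.6089 0.0763 0.1339] grasp rel X,Y,Z mm [-39.7  -2.1  34.9] ang -48.6 F XYZ [-0.62 -8.72 -7.57] M [-1.656  0.437  0.206] w 0.036 toolz.yaw 16.0 axes y·X 1.0 tilt -1.0
T on drum 0.014  r*F only 0.322 vmax 0.073 r 52.9
```

Request:
servo_tool(motion=[-4.0,4.0,0,0,-7.6,8.4,0,0])

```text
time_s: 11.25
ee_pos: [0.6065, 0.0842, 0.1413]
eef_rot: [-0.278, 1.569, 0.001]
force: [9.6, 1.5, -8.8]
grip_width: 0.0357
```

```bash
python3 feel.py
```

```text
t 11.25 tcp [0.6065 0.0842 0.1413] grasp rel X,Y,Z mm [-31.3  -1.9  42.3] ang -36.5 F XYZ [-1.2  -9.66 -8.77] M [-1.875  0.52   0.201] w 0.0357 toolz.yaw 15.99 axes y·X 1.0 tilt -1.0
T on drum 0.057  r*F only 0.326 vmax 0.057 r 52.7
```

Request:
servo_tool(motion=[-3.1,4.7,0,0,-5.6,9.7,0,0])

```text
time_s: 11.5
ee_pos: [0.6037, 0.0933, 0.1468]
eef_rot: [-0.664, 1.569, -0.385]
force: [8.9, -1.1, -8.9]
grip_width: 0.0364
```

```bash
python3 feel.py
```

```text
t 11.5 tcp [0.6037 0.0933 0.1468] grasp rel X,Y,Z mm [-21.8  -1.7  47.8] ang -24.6 F XYZ [-3.52 -8.26 -8.86] M [-1.645  0.956  0.222] w 0.0364 toolz.yaw 15.99 axes y·X 1.0 tilt -1.0
T on drum 0.143  r*F only 0.362 vmax 0.065 r 52.6
```

Request:
servo_tool(motion=[-2.1,5.3,0,0,-3.5,10.8,0,0])

```text
time_s: 11.75
ee_pos: [0.6007, 0.1032, 0.1504]
eef_rot: [-1.082, 1.569, -0.804]
force: [7.4, -3.8, -7.3]
grip_width: 0.0355
```

```bash
python3 feel.py
```

```text
t 11.75 tcp [0.6007 0.1032 0.1504] grasp rel X,Y,Z mm [-11.4  -1.6  51.4] ang -12.5 F XYZ [-5.69 -6.03 -7.3 ] M [-1.223  1.423  0.226] w 0.0355 toolz.yaw 15.98 axes y·X 1.0 tilt -1.0
T on drum 0.141  r*F only 0.376 vmax 0.072 r 52.6
```

Request:
servo_tool(motion=[-0.9,5.6,0,0,-1.2,11.2,0,0])

```text
time_s: 12.0
ee_pos: [0.5975, 0.1136, 0.1518]
eef_rot: [-1.366, 1.569, -1.087]
force: [4.6, -7.3, -4.4]
grip_width: 0.0358
```

```bash
python3 feel.py; python3 look.py 10 side top
```

```text
t 12.0 tcp [0.5975 0.1136 0.1518] grasp rel X,Y,Z mm [-0.6 -1.4 52.8] ang -0.6 F XYZ [-8.3  -2.45 -4.37] M [-0.686  1.846  0.243] w 0.0358 toolz.yaw 15.97 axes y·X 1.0 tilt -1.0
T on drum 0.331  r*F only 0.441 vmax 0.074 r 52.8
t 12.0 tcp [0.5975 0.1136 0.1518] grasp rel X,Y,Z mm [-0.6 -1.4 52.8] ang -0.6 F XYZ [-8.3  -2.45 -4.37] M [-0.686  1.846  0.243] w 0.0358 toolz.yaw 15.97 axes y·X 1.0 tilt -1.0
[ 0.13  0.47  1.41 -0.    1.26 -0.15]
side [([267.0, 190.0], 13, 1, np.float64(0.0456), -54.7), ([267.0, 190.0], 13, -1, np.float64(0.0351), 154.4)]
top [([239.6, 205.2], 310, 1, np.float64(0.0453), -5.7)]
```

Request:
servo_tool(motion=[0.3,5.6,0,0,1.2,11.2,0,0])

```text
time_s: 12.35
ee_pos: [0.5943, 0.1241, 0.1512]
eef_rot: [-1.431, 1.569, -1.153]
force: [0.7, -8.4, 1.4]
grip_width: 0.0363
```

```bash
python3 feel.py
```

```text
t 12.35 tcp [0.5943 0.1241 0.1512] grasp rel X,Y,Z mm [10.4 -1.2 52.2] ang 11.3 F XYZ [-8.24  1.63  1.43] M [0.162 1.941 0.245] w 0.0363 toolz.yaw 15.96 axes y·X 1.0 tilt -1.0
T on drum 0.225  r*F only 0.445 vmax 0.074 r 53.2
```

Request:
servo_tool(motion=[1.4,5.5,0,0,3.5,10.8,0,0])

```text
time_s: 12.6
ee_pos: [0.5911, 0.1347, 0.1482]
eef_rot: [-1.512, 1.569, -1.233]
force: [-5.0, -7.5, 8.9]
grip_width: 0.0356
```

```bash
python3 feel.py
```

```text
t 12.6 tcp [0.5911 0.1347 0.1482] grasp rel X,Y,Z mm [21.5 -1.1 49.2] ang 23.6 F XYZ [-5.87  6.89  8.93] M [1.082 1.514 0.238] w 0.0356 toolz.yaw 15.97 axes y·X 1.0 tilt -1.0
T on drum 0.194  r*F only 0.481 vmax 0.070 r 53.7
```

Request:
servo_tool(motion=[2.5,5.0,0,0,5.6,9.7,0,0])

```text
time_s: 12.85
ee_pos: [0.5882, 0.1444, 0.1429]
eef_rot: [-1.732, 1.569, -1.453]
force: [-7.4, -5.7, 12.7]
grip_width: 0.0356
```

```bash
python3 feel.py
```

```text
t 12.85 tcp [0.5882 0.1444 0.1429] grasp rel X,Y,Z mm [31.6 -0.9 43.9] ang 35.7 F XYZ [-3.45  8.71 12.65] M [1.548 1.026 0.235] w 0.0356 toolz.yaw 15.98 axes y·X 1.0 tilt -1.0
T on drum 0.246  r*F only 0.551 vmax 0.062 r 54.1
```

Request:
servo_tool(motion=[3.6,4.4,0,0,7.6,8.4,0,0])

```text
time_s: 13.1
ee_pos: [0.5856, 0.1528, 0.1353]
eef_rot: [-2.177, 1.57, -1.898]
force: [-9.4, -4.9, 12.2]
grip_width: 0.036
```

```bash
python3 feel.py
```

```text
t 13.1 tcp [0.5856 0.1528 0.1353] grasp rel X,Y,Z mm [40.3 -0.8 36.3] ang 48.0 F XYZ [-2.16 10.36 12.2 ] M [1.832 0.67  0.258] w 0.036 toolz.yaw 16.0 axes y·X 1.0 tilt -1.0
T on drum 0.352  r*F only 0.571 vmax 0.064 r 54.3
```

Request:
servo_tool(motion=[4.4,3.6,0,0,9.1,6.7,0,0])

```text
time_s: 13.35
ee_pos: [0.5836, 0.1594, 0.1261]
eef_rot: [-2.764, 1.57, -2.484]
force: [-10.2, -3.3, 12.3]
grip_width: 0.0362
```

```bash
python3 feel.py; python3 look.py 11 side top
```

```text
t 13.35 tcp [0.5836 0.1594 0.1261] grasp rel X,Y,Z mm [47.2 -0.6 27.1] ang 60.1 F XYZ [-0.36 10.66 12.26] M [1.896 0.346 0.219] w 0.0362 toolz.yaw 16.0 axes y·X 1.0 tilt -1.0
T on drum 0.317  r*F only 0.589 vmax 0.075 r 54.5
t 13.35 tcp [0.5836 0.1594 0.1261] grasp rel X,Y,Z mm [47.2 -0.6 27.1] ang 60.1 F XYZ [-0.36 10.66 12.26] M [1.896 0.346 0.219] w 0.0362 toolz.yaw 16.0 axes y·X 1.0 tilt -1.0
[ 0.21  0.49  1.44 -0.    1.21 -0.07]
side [([260.0, 177.0], 13, 1, np.float64(0.0465), -13.6), ([260.0, 177.0], 13, -1, np.float64(0.045), 104.5)]
top [([242.1, 204.2], 8, 1, np.float64(0.0482), -12.9)]
```

Request:
servo_tool(motion=[5.0,2.5,0,0,10.3,4.6,0,0])

```text
time_s: 13.7
ee_pos: [0.5822, 0.164, 0.1157]
eef_rot: [-3.078, 1.569, -2.799]
force: [-11.7, -1.8, 13.2]
grip_width: 0.036
```

```bash
python3 feel.py
```

```text
t 13.7 tcp [0.5822 0.164  0.1157] grasp rel X,Y,Z mm [52.  -0.6 16.7] ang 72.2 F XYZ [ 1.48 11.74 13.24] M [2.069 0.183 0.228] w 0.036 toolz.yaw 16.01 axes y·X 1.0 tilt -1.0
T on drum 0.171  r*F only 0.664 vmax 0.084 r 54.7
```

Request:
servo_tool(motion=[5.5,1.4,0,0,11.1,2.3,0,0])

```text
time_s: 13.95
ee_pos: [0.5815, 0.1664, 0.1046]
eef_rot: [2.98, 1.569, -3.023]
force: [-13.6, -1.3, 13.1]
grip_width: 0.0361
```

```bash
python3 feel.py; python3 look.py 12 side top
```

```text
t 13.95 tcp [0.5815 0.1664 0.1046] grasp rel X,Y,Z mm [54.5 -0.5  5.6] ang 84.1 F XYZ [ 2.47 13.42 13.06] M [ 2.054 -0.13   0.189] w 0.0361 toolz.yaw 16.01 axes y·X 1.0 tilt -1.0
T on drum 0.311  r*F only 0.698 vmax 0.088 r 54.8
t 13.95 tcp [0.5815 0.1664 0.1046] grasp rel X,Y,Z mm [54.5 -0.5  5.6] ang 84.1 F XYZ [ 2.47 13.42 13.06] M [ 2.054 -0.13   0.189] w 0.0361 toolz.yaw 16.01 axes y·X 1.0 tilt -1.0
[ 0.22  0.52  1.46  0.    1.16 -0.06]
side [([256.6, 173.5], 15, 1, np.float64(0.0462), 2.8)]
top [([224.2, 198.2], 4, -1, np.float64(0.0271), 91.6)]
```

Request:
servo_tool(motion=[-5.6,-0.9,0,0,-11.1,-2.3,0,0])

```text
time_s: 14.3
ee_pos: [0.5822, 0.1635, 0.1138]
eef_rot: [-3.106, 1.568, -2.827]
force: [-1.3, -2.6, -12.3]
grip_width: 0.0358
```

```bash
python3 feel.py;python3 look.py 13 side top
```

```text
t 14.3 tcp [0.5822 0.1635 0.1138] grasp rel X,Y,Z mm [51.6 -0.5 14.8] ang 73.9 F XYZ [ -2.15   1.92 -12.28] M [0.078 0.186 0.176] w 0.0358 toolz.yaw 15.98 axes y·X 1.0 tilt -1.0
T on drum -0.339  r*F only -0.602 vmax 0.090 r 53.7
t 14.3 tcp [0.5822 0.1635 0.1138] grasp rel X,Y,Z mm [51.6 -0.5 14.8] ang 73.9 F XYZ [ -2.15   1.92 -12.28] M [0.078 0.186 0.176] w 0.0358 toolz.yaw 15.98 axes y·X 1.0 tilt -1.0
[ 0.21  0.51  1.45 -0.    1.18 -0.07]
side [([258.0, 175.0], 13, 1, np.float64(0.0456), -4.0), ([258.0, 175.0], 13, -1, np.float64(0.0531), 101.9)]
top []
```

Request:
servo_tool(motion=[-5.3,-2.1,0,0,-10.3,-4.6,0,0])

```text
time_s: 14.65
ee_pos: [0.5836, 0.1592, 0.1247]
eef_rot: [3.11, 1.569, -2.894]
force: [-3.7, -2.9, -13.6]
grip_width: 0.036
```

```bash
python3 feel.py;python3 look.py 14 side top
```

```text
t 14.65 tcp [0.5836 0.1592 0.1247] grasp rel X,Y,Z mm [47.  -0.6 25.7] ang 61.3 F XYZ [ -1.78   4.39 -13.65] M [0.693 0.058 0.259] w 0.036 toolz.yaw 15.98 axes y·X 1.0 tilt -1.0
T on drum -0.281  r*F only -0.596 vmax 0.078 r 53.6
t 14.65 tcp [0.5836 0.1592 0.1247] grasp rel X,Y,Z mm [47.  -0.6 25.7] ang 61.3 F XYZ [ -1.78   4.39 -13.65] M [0.693 0.058 0.259] w 0.036 toolz.yaw 15.98 axes y·X 1.0 tilt -1.0
[ 0.21  0.5   1.44 -0.    1.21 -0.07]
side [([259.9, 176.9], 14, 1, np.float64(0.0462), -13.0), ([259.9, 176.9], 14, -1, np.float64(0.0457), 104.6)]
top [([242.1, 204.2], 8, 1, np.float64(0.0482), -12.9)]
```

Request:
servo_tool(motion=[-4.7,-3.1,0,0,-9.1,-6.7,0,0])

```text
time_s: 15.0
ee_pos: [0.5855, 0.1529, 0.134]
eef_rot: [2.875, 1.569, -3.13]
force: [-5.5, -0.8, -15.1]
grip_width: 0.0362
```

```bash
python3 feel.py;python3 look.py 15 side top
```

```text
t 15.0 tcp [0.5855 0.1529 0.134 ] grasp rel X,Y,Z mm [40.5 -0.7 35. ] ang 49.1 F XYZ [  0.79   5.47 -15.12] M [ 0.716 -0.288  0.212] w 0.0362 toolz.yaw 15.98 axes y·X 1.0 tilt -1.0
T on drum -0.516  r*F only -0.640 vmax 0.068 r 53.5
t 15.0 tcp [0.5855 0.1529 0.134 ] grasp rel X,Y,Z mm [40.5 -0.7 35. ] ang 49.1 F XYZ [  0.79   5.47 -15.12] M [ 0.716 -0.288  0.212] w 0.0362 toolz.yaw 15.98 axes y·X 1.0 tilt -1.0
[ 0.19  0.49  1.43  0.    1.22 -0.08]
side [([261.6, 179.3], 14, 1, np.float64(0.0461), -21.5), ([261.6, 179.3], 14, -1, np.float64(0.0396), 110.4)]
top [([244.5, 203.5], 8, 1, np.float64(0.0501), -19.4)]
```

Request:
servo_tool(motion=[4.4,3.6,0,0,9.1,6.7,0,0,14.1,9.2,0,0,19.4,11.3,0,0,19.4,11.3,0,0])

```text
time_s: 15.72
ee_pos: [0.5822, 0.164, 0.1166]
eef_rot: [3.014, 1.57, -2.989]
force: [-17.4, -1.8, 5.6]
grip_width: 0.0357
```

Request:
servo_tool(motion=[0,0,0,0,0,0,0,0,0,0,0,0,0,0,0,0], gripper=0.8)

```text
time_s: 16.23
ee_pos: [0.5832, 0.164, 0.115]
eef_rot: [-0.041, 1.57, 0.237]
force: [-0.1, -0.1, 0.3]
grip_width: 0.0722
```

```bash
python3 look.py 16 side top
```

```text
t 16.23 tcp [0.5832 0.164  0.115 ] grasp rel X,Y,Z mm [51.7 -1.5 16. ] ang 72.8 F XYZ [-0.05  0.12  0.28] M [-0.081  0.058 -0.025] w 0.0722 toolz.yaw 15.97 axes y·X 1.0 tilt -1.0
[ 0.21  0.51  1.45  0.    1.18 -0.07]
side [([258.4, 175.1], 14, 1, np.float64(0.0463), -5.7), ([258.4, 175.1], 14, -1, np.float64(0.0515), 101.5)]
top [([239.6, 204.9], 7, 1, np.float64(0.0494), -5.4)]
```

Request:
servo_tool(motion=[-18,-6,0,0,-35,-26,0,0,-39,-51,0,0,-31,-79,0,0,-21,-90,0,0,-19,-91.5,0,0,-19,-91.5,0,0])

```text
time_s: 17.2
ee_pos: [0.608, 0.0764, 0.1339]
eef_rot: [2.139, 1.571, 2.419]
force: [-0.5, -0.5, -0.0]
grip_width: 0.075
```

Request:
servo_tool(motion=[0,0,0,0,0,0,0,0,0,0,0,0,0,0,0,0,0,0,0,0], gripper=0, force=20)

```text
time_s: 17.82
ee_pos: [0.6089, 0.0764, 0.1339]
eef_rot: [-0.049, 1.568, 0.231]
force: [7.9, 2.1, -2.2]
grip_width: 0.0359
```

```bash
python3 feel.py;python3 look.py 17 side top
```

```text
t 17.82 tcp [0.6089 0.0764 0.1339] grasp rel X,Y,Z mm [-39.5  -2.1  34.9] ang -48.5 F XYZ [-0.11 -8.19 -2.25] M [-1.193 -0.004  0.212] w 0.0359 toolz.yaw 16.01 axes y·X 1.0 tilt -1.0
T on drum 0.119  r*F only 0.093 vmax 0.001 r 52.7
t 17.82 tcp [0.6089 0.0764 0.1339] grasp rel X,Y,Z mm [-39.5  -2.1  34.9] ang -48.5 F XYZ [-0.11 -8.19 -2.25] M [-1.193 -0.004  0.212] w 0.0359 toolz.yaw 16.01 axes y·X 1.0 tilt -1.0
[ 0.06  0.5   1.41  0.    1.23 -0.21]
side [([265.4, 161.9], 25, -1, np.float64(0.0538), 21.9), ([258.4, 175.1], 14, 1, np.float64(0.0463), -5.7), ([258.4, 175.1], 14, -1, np.float64(0.0515), 101.5)]
top []
```

Request:
servo_tool(motion=[-4.0,4.0,0,0,-7.6,8.4,0,0])

```text
time_s: 18.18
ee_pos: [0.6066, 0.0839, 0.1404]
eef_rot: [-0.58, 1.569, -0.301]
force: [12.3, -1.1, -14.3]
grip_width: 0.0359
```

```bash
python3 feel.py;python3 look.py 18 side top
```

```text
t 18.18 tcp [0.6066 0.0839 0.1404] grasp rel X,Y,Z mm [-31.7  -1.9  41.4] ang -37.4 F XYZ [ -4.49 -11.55 -14.32] M [-2.357  1.023  0.242] w 0.0359 toolz.yaw 15.98 axes y·X 1.0 tilt -1.0
T on drum 0.555  r*F only 0.640 vmax 0.057 r 52.1
t 18.18 tcp [0.6066 0.0839 0.1404] grasp rel X,Y,Z mm [-31.7  -1.9  41.4] ang -37.4 F XYZ [ -4.49 -11.55 -14.32] M [-2.357  1.023  0.242] w 0.0359 toolz.yaw 15.98 axes y·X 1.0 tilt -1.0
[ 0.08  0.49  1.41 -0.    1.24 -0.2 ]
side [([257.0, 174.0], 13, 1, np.float64(0.0457), 0.9)]
top []
```

Request:
servo_tool(motion=[-3.1,4.7,0,0,-5.6,9.7,0,0])

```text
time_s: 18.52
ee_pos: [0.6039, 0.0928, 0.1458]
eef_rot: [-1.027, 1.569, -0.748]
force: [11.9, -4.1, -15.2]
grip_width: 0.0358
```

```bash
python3 feel.py;python3 look.py 19 side top
```

```text
t 18.52 tcp [0.6039 0.0928 0.1458] grasp rel X,Y,Z mm [-22.3  -1.8  46.8] ang -25.5 F XYZ [ -7.23 -10.35 -15.17] M [-2.224  1.566  0.244] w 0.0358 toolz.yaw 15.98 axes y·X 1.0 tilt -1.0
T on drum 0.622  r*F only 0.677 vmax 0.063 r 51.8
t 18.52 tcp [0.6039 0.0928 0.1458] grasp rel X,Y,Z mm [-22.3  -1.8  46.8] ang -25.5 F XYZ [ -7.23 -10.35 -15.17] M [-2.224  1.566  0.244] w 0.0358 toolz.yaw 15.98 axes y·X 1.0 tilt -1.0
[ 0.09  0.49  1.41 -0.    1.25 -0.19]
side [([255.0, 172.3], 11, 1, np.float64(0.046), 10.7)]
top []
```

Request:
servo_tool(motion=[-2.1,5.3,0,0,-3.5,10.8,0,0])

```text
time_s: 18.88
ee_pos: [0.6009, 0.1026, 0.1493]
eef_rot: [-1.381, 1.568, -1.103]
force: [12.0, -7.9, -12.6]
grip_width: 0.036
```

```bash
python3 feel.py;python3 look.py 20 side top
```

```text
t 18.88 tcp [0.6009 0.1026 0.1493] grasp rel X,Y,Z mm [-12.1  -1.6  50.3] ang -13.5 F XYZ [-10.91  -9.38 -12.62] M [-1.717  2.255  0.178] w 0.036 toolz.yaw 15.96 axes y·X 1.0 tilt -1.0
T on drum 0.725  r*F only 0.701 vmax 0.072 r 51.7
t 18.88 tcp [0.6009 0.1026 0.1493] grasp rel X,Y,Z mm [-12.1  -1.6  50.3] ang -13.5 F XYZ [-10.91  -9.38 -12.62] M [-1.717  2.255  0.178] w 0.036 toolz.yaw 15.96 axes y·X 1.0 tilt -1.0
[ 0.11  0.48  1.41 -0.    1.25 -0.17]
side []
top []
```

Request:
servo_tool(motion=[-0.9,5.6,0,0,-1.2,11.2,0,0])

```text
time_s: 19.23
ee_pos: [0.5978, 0.1127, 0.151]
eef_rot: [-1.477, 1.567, -1.199]
force: [7.6, -12.4, -7.8]
grip_width: 0.0361
```

```bash
python3 feel.py;python3 look.py 21 side top
```

```text
t 19.23 tcp [0.5978 0.1127 0.151 ] grasp rel X,Y,Z mm [-1.5 -1.4 52. ] ang -1.7 F XYZ [-13.97  -3.86  -7.81] M [-0.987  2.894  0.277] w 0.0361 toolz.yaw 15.94 axes y·X 1.0 tilt -1.0
T on drum 0.763  r*F only 0.738 vmax 0.074 r 52.0
t 19.23 tcp [0.5978 0.1127 0.151 ] grasp rel X,Y,Z mm [-1.5 -1.4 52. ] ang -1.7 F XYZ [-13.97  -3.86  -7.81] M [-0.987  2.894  0.277] w 0.0361 toolz.yaw 15.94 axes y·X 1.0 tilt -1.0
[ 0.13  0.47  1.41 -0.    1.26 -0.15]
side []
top []
```

Request:
servo_tool(motion=[0.3,-5.6,0,0,1.2,-11.2,0,0])

```text
time_s: 19.58
ee_pos: [0.6001, 0.1052, 0.1504]
eef_rot: [1.291, 1.568, 1.571]
force: [0.4, 11.2, -1.0]
grip_width: 0.0357
```

```bash
python3 feel.py;python3 look.py 22 side top | grep -v tcp
```

```text
t 19.57 tcp [0.6001 0.1052 0.1504] grasp rel X,Y,Z mm [-9.5 -1.6 51.4] ang -10.5 F XYZ [10.66 -3.43 -0.97] M [-0.737 -1.991  0.242] w 0.0357 toolz.yaw 16.03 axes y·X 1.0 tilt -1.0
T on drum -0.777  r*F only -0.539 vmax 0.071 r 52.2
[ 0.11  0.48  1.41  0.    1.26 -0.17]
side []
top []
```

Request:
servo_tool(motion=[1.4,-5.5,0,0,3.5,-10.8,0,0])

```text
time_s: 19.92
ee_pos: [0.6033, 0.0947, 0.1477]
eef_rot: [0.832, 1.568, 1.112]
force: [-0.3, 7.6, 5.4]
grip_width: 0.0364
```

```bash
python3 feel.py;python3 look.py 23 side top | grep -v tcp
```

```text
t 19.93 tcp [0.6033 0.0947 0.1477] grasp rel X,Y,Z mm [-20.4  -1.7  48.7] ang -22.8 F XYZ [ 7.39 -1.8   5.43] M [-0.279 -1.624  0.215] w 0.0364 toolz.yaw 16.04 axes y·X 1.0 tilt -1.0
T on drum -0.391  r*F only -0.470 vmax 0.069 r 52.8
[ 0.09  0.48  1.41  0.    1.25 -0.19]
side [([254.4, 171.7], 7, 1, np.float64(0.0466), 13.4)]
top [([232.0, 199.0], 5, -1, np.float64(0.04), 165.2)]
```

Request:
servo_tool(motion=[2.5,-5.0,0,0,5.6,-9.7,0,0])

```text
time_s: 20.27
ee_pos: [0.6063, 0.0849, 0.1427]
eef_rot: [0.335, 1.568, 0.615]
force: [0.1, 4.3, 10.4]
grip_width: 0.0362
```

```bash
python3 feel.py;python3 look.py 24 side top | grep -v tcp
```

```text
t 20.27 tcp [0.6063 0.0849 0.1427] grasp rel X,Y,Z mm [-30.6  -1.9  43.7] ang -35.0 F XYZ [ 4.09 -1.32 10.43] M [-0.051 -1.124  0.267] w 0.0362 toolz.yaw 16.02 axes y·X 1.0 tilt -1.0
T on drum -0.229  r*F only -0.498 vmax 0.062 r 53.4
[ 0.08  0.49  1.41  0.    1.24 -0.2 ]
side [([256.9, 173.8], 12, 1, np.float64(0.046), 1.3)]
top []
```

Request:
servo_tool(motion=[3.6,-4.4,0,0,7.6,-8.4,0,0])

```text
time_s: 20.62
ee_pos: [0.609, 0.0764, 0.1355]
eef_rot: [-0.008, 1.567, 0.272]
force: [-0.5, 2.3, 11.0]
grip_width: 0.036
```

```bash
python3 feel.py;python3 look.py 25 side top | grep -v tcp
```

```text
t 20.62 tcp [0.609  0.0764 0.1355] grasp rel X,Y,Z mm [-39.5  -2.1  36.5] ang -47.3 F XYZ [ 2.38 -0.18 10.98] M [-0.063 -0.637  0.302] w 0.036 toolz.yaw 16.01 axes y·X 1.0 tilt -1.0
T on drum -0.381  r*F only -0.521 vmax 0.061 r 53.8
[ 0.06  0.5   1.41  0.    1.23 -0.21]
side [([258.6, 175.5], 15, 1, np.float64(0.0462), -6.9), ([258.6, 175.5], 15, -1, np.float64(0.0505), 102.1)]
top []
```

Request:
servo_tool(motion=[3.3,-2.8,0,0,6.7,-5.2,0,0,6.7,-5.2,0,0,6.7,-5.2,0,0])

```text
time_s: 21.22
ee_pos: [0.6106, 0.0709, 0.1285]
eef_rot: [-0.248, 1.567, 0.031]
force: [4.4, -2.1, 7.1]
grip_width: 0.0362
```

```bash
python3 feel.py;python3 look.py 26 side top wrist| grep -v tcp
```

```text
t 21.23 tcp [0.6106 0.0709 0.1285] grasp rel X,Y,Z mm [-45.3  -2.2  29.5] ang -56.9 F XYZ [-3.22 -3.65  7.12] M [-0.468  0.12   0.279] w 0.0362 toolz.yaw 15.98 axes y·X 1.0 tilt -1.0
T on drum 0.325  r*F only -0.227 vmax 0.002 r 54.0
[ 0.06  0.51  1.41 -0.    1.22 -0.22]
side [([267.4, 165.7], 22, -1, np.float64(0.0458), 15.6), ([260.1, 177.1], 14, 1, np.float64(0.0466), -14.3), ([260.1, 177.1], 14, -1, np.float64(0.0445), 104.7)]
top []
```

View pics/side26.png

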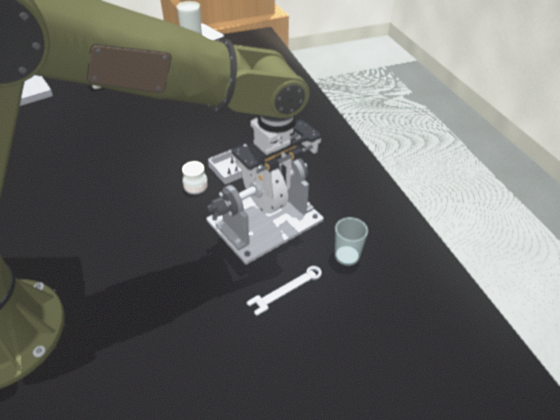

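View pics/top26.png

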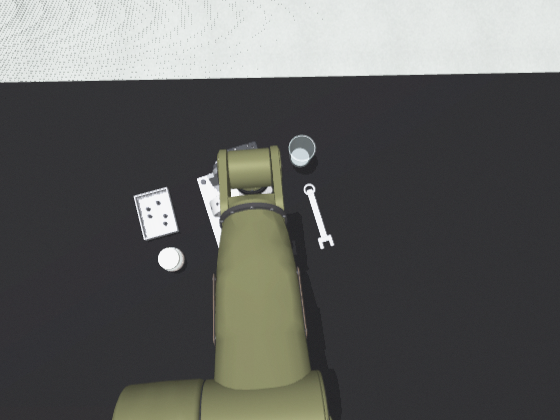

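Run:
```python
import numpy as np
from scipy.optimize import least_squares
# phi raw(side), dir, rF, grip group
D=[(-128,1,.413,0),(-117.7,1,.427,0),(-106.3,1,.442,0),(-101.3,1,.475,0),(-122,-1,-.902,0),(-132,-1,-.833,0),(-112,-1,-.977,0),
(-54.7,1,.441,1),(-46,1,.445,1),(-38,1,.481,1),(-30,1,.551,1),(-22,1,.571,1),(-13.6,1,.589,1),(-5,1,.664,1),(2.8,1,.698,1),(-4,-1,-.602,1),(-13,-1,-.596,1),(-21.5,-1,-.640,1),
(.9,1,.64,2),(10.7,1,.677,2),(20,1,.701,2),(29,1,.738,2),(25,-1,-.539,2),(13.4,-1,-.47,2),(1.3,-1,-.498,2),(-6.9,-1,-.521,2)]
D=np.array(D); g=D[:,3].astype(int)
f=lambda p,m=None:p[g]*D[:,1]+p[3]*np.sin(np.radians(D[:,0]-p[4]))-D[:,2]
for sel in ([0,1,2],[1,2],[1],[2]):
    m=np.isin(g,sel); s=least_squares(lambda p:f(p)[m],[.6,.6,.6,.24,-12.]); print(sel,s.x.round(3),np.sqrt(np.mean(s.fun**2)).round(3))
```

```text
[0, 1, 2] [  0.675   0.609   0.585   0.241 -12.129] 0.033
[1, 2] [  0.6     0.607   0.585   0.23  -12.337] 0.03
[1] [  0.6     0.613 -35.491   0.276 -12.961] 0.017
[2] [ 6.00000e-01 -1.20181e+02  5.93000e-01  1.18000e-01 -4.01420e+01] 0.028
```

Request:
servo_tool(motion=[0,0,0,0,0,0,0,0,0,0,0,0], gripper=0, force=30)

```text
time_s: 21.75
ee_pos: [0.6106, 0.0709, 0.1285]
eef_rot: [-0.243, 1.567, 0.036]
force: [4.1, -1.4, 7.4]
grip_width: 0.0359
```

```bash
python3 feel.py;python3 look.py 27 side| grep -v tcp; python3 -c "
from station import ctrl
print(ctrl.hand_in())"
```

```text
t 21.75 tcp [0.6106 0.0709 0.1285] grasp rel X,Y,Z mm [-45.2  -2.2  29.5] ang -56.9 F XYZ [-2.48 -3.6   7.45] M [-0.536  0.122  0.364] w 0.0359 toolz.yaw 15.99 axes y·X 1.0 tilt -1.0
T on drum 0.133  r*F only -0.264 vmax 0.002 r 54.0
[ 0.06  0.51  1.41 -0.    1.22 -0.22]
side [([260.3, 177.2], 15, 1, np.float64(0.0469), -14.8), ([260.3, 177.2], 15, -1, np.float64(0.0439), 104.7)]
the job is handed in; nothing more can be done
None
```

I turned the drum by its rim in both directions over three grips. The turning force put the heavy side straight down when the filler plug is at about −12° from the top, as measured in the side view. I left the plug at about −14.8° and handed in at 21.8 s, with the drum still gripped and held.

**Final state:** The grip force is set to 30 N, and the grasp point is 54 mm from the drum's centre (limit 75 mm). The arm is not moving. In the last pictures the jar, beaker, spanner and tray look to be where they started. I judged that by eye and did not measure it.

**How sure the heavy side is:** Fitting all three grips gave −12.1° with a weight pull of 0.24 N m, inside the stated 0.20–0.28. The second grip alone gave −13°. The allowed error is 20°.

**Checks that disagreed:**
- **Third grip:** fitted alone, over a short range, it gave −40°. Comparing its two turning directions with the weight set at 0.24 N m gave about −15°, so I went with the joint result.
- **Slip in the pads:** the drum turned noticeably less than the hand on each stroke, so I used the plug angle from the pictures instead of the hand angle.
- **Plug distance:** the side view put the plug 37–47 mm from the axle instead of 42 mm. That means a few degrees of bias, but it affects the target and the final angle alike.
- **Torque from the moment reading:** the distance from the force sensor to the grasp point was uncertain, so I worked from the measured forces only.

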